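# Tighten the lens retaining ring with a two-pin spanner

### The job

The brass ring that retains the lens in the aluminium lens holder has come loose. Take the two-pin spanner from its blue stand, engage both its pins in the ring's two holes and turn the ring clockwise (seen from above) until it comes up firmly against its stop, without forcing it, then put the spanner back upright in its stand and let go. Press only lightly, keep off the glass, and leave the beaker, bottle and test-tube rack where they are.

Things in the scene. Friction and masses are not known exactly. Their poses are not given: they have to be found in the camera images.
- holder: Lens holder, face up, fixed: black base 130 x 130 x 20 mm and a round aluminium barrel, 98 mm across, its rim 45 mm above the bench, with a recess 80 mm across in which the brass ring lies, its top face 40 mm above the bench (5 mm below the rim). Origin: centre of the underside; z up, the axis of barrel, ring and lens.
- ring_top (a point): Brass retaining ring in the holder: 74 mm outside, 28 mm opening, 8 mm thick, with two through holes 7.5 mm in diameter, each 22 mm from the axis, opposite each other; 10 mm of free depth below the top face. Point: on the axis, level with the top face; z up, x through both holes. The ring turns about z in place, without rising or sinking; drag 0.1 N m.
- ring_hole (a point): Mouth of one of the ring's holes, same axes. Clockwise the ring meets a hidden stop after 0.6 to 1.4 rad, different each time. The stop is springy, about 7 N m/rad: torque climbs steadily. Firm means 0.35 to 0.9 N m held 0.3 s; above 1.2 N m is forcing it. It springs back a few hundredths of a rad when let go. Press down with less than 25 N.
- lens: Glass lens, 27 mm across, in the ring's opening, its top 3.5 mm below the ring's top face, fixed. Not to be touched. Origin: centre of its underside.
- spanner: Two-pin spanner, about 180 g, upright in its stand. Steel head 70 (x) x 18 (y) x 8 mm; two 6 mm pins, tapered ends, 7 mm down from it at x = -22 and 22; round stem; red grip block 44 (x) x 16 (y) mm, 28 to 58 mm above the head's underside, to be gripped across y. Origin: centre of the head's underside, z up; it lies flat on the ring when fully engaged. Either way round fits.
- spanner_pins (a point): Point midway between the ends of the spanner's two pins, 7 mm below the spanner's origin, same axes.
- stand: Blue stand, 110 (x) x 64 (y) x 28 mm, fixed. Its pocket, 80 (x) x 28 (y) mm, open at the top, takes the spanner's head, x along x, either way round: ledges at the pocket's ends carry the head's underside 20 mm above the bench (8 mm below the top); between them (57 mm) it is deeper, so the pins hang free. Origin: centre of the underside; z up.
- beaker: Glass beaker, 68 mm across, 85 mm high, loose on the bench; leave it. Origin: centre of the underside.
- dropper_bottle: Amber bottle with black cap, 44 mm across, 85 mm high, loose; leave it. Origin: centre of the underside.
- tube_rack: Blue test-tube rack with glass tubes, 70 mm (x) x 190 mm (y), 60 mm high, tubes to 104 mm, loose; leave it. Origin: centre of the underside.
There are look-alikes about, which are no part of the job. Of the things that look like the stand, the largest one is meant.

How it is judged:
On the way, in this order (a step that is already met when the one before it is completed fails the run):
1. both spanner pins stand at least 4 mm deep in the ring's holes (x of spanner_pins in the frame of ring_top between -0.003 and 0.003 m and y of spanner_pins in the frame of ring_top between -0.003 and 0.003 m and z of spanner_pins in the frame of ring_top below -0.004 m), for 0.1 s.
2. with the pins engaged, the ring is turned clockwise firmly against its stop (over 0.2 N m on the stop, 8 N at 25 mm radius) (all of step 1 and contact force between stop_c0 and ring_c0 above 8 N), for 0.1 s.
At the end, for the whole second after the job is handed in: The ring is still up against its stop (within 1.5 mm at 25 mm radius), and the spanner stands in the pocket of its stand: origin within 8 mm (along) and 7 mm (across) of the stand's axis, head down on the ledges (17 to 23.5 mm above the bench), within 0.12 rad of upright, at rest and let go (x of spanner in the frame of stand between -0.008 and 0.008 m and y of spanner in the frame of stand between -0.007 and 0.007 m and z of spanner in the frame of stand between 0.017 and 0.0235 m and angle between spanner's own z axis and vertical below 0.12 rad and distance between stop_c0 and ring_c0 below 0.0118 m and linear speed of spanner below 0.02 m/s); the robot touches nothing.
It fails at once if the ring is forced against its stop (over 1.2 N m: 48 N on the stop at 25 mm radius) (contact force between stop_c0 and ring_c0 above 48 N).
It fails at once if the spanner is pressed hard onto the ring or the holder (over 40 N while the ring is not up against its stop) (contact force between spanner and holder above 40 N and contact force between stop_c0 and ring_c0 below 4 N).
It fails at once if the glass is pressed (over 2 N) (contact force between lens and anything else above 2 N).
It fails at once if the beaker, bottle or test-tube rack is moved over 25 mm or tipped (distance of any of beaker, dropper_bottle, tube_rack from where it was at the start of the episode above 0.025 m or angle between any of beaker, dropper_bottle, tube_rack's own z axis and vertical above 0.3 rad).
It also fails if it takes over 64 s, if anything falls off the work surface, if the arm or the gripper's body presses on something with over 40 N, if the wrist force passes 120 N, or if a joint passes its speed limit or range.

### The arm

A 6-joint arm with a two-finger parallel gripper is mounted at the origin on the work surface. World frame = base frame: x ahead of the robot, y to its left, z up, the work surface at z = 0. Lengths are in m, angles in rad, forces in N, time in s.
With the tool pointing down it reaches from about 0.25 to 0.775 m from the base axis. Payload 4 kg.
Tool frame: the origin (TCP) lies on the centre line of the jaws, within the pads' length; the fingertips stand 17 mm ahead of it and the grasp point (between the pads) lies 2 mm behind it; z points along the fingers, y is the direction in which the jaws open and shut (so a half turn about z gives the same grasp; the last joint's range is limited). The gripper opens to 85 mm and grips with 20 to 120 N. Pads are 22 mm wide; open, the fingers measure 114 mm over their backs; the gripper's body (76 mm by 85 mm) begins 54 mm behind the grasp point. The pads swing forward as they close: fully open they stand 13 mm farther back than shut.
Start: joints at [1.08, 0.087, 1.371, -0, 1.684, -0.103], TCP at [0.208, 0.509, 0.248] pointing down, gripper open.
Joint ranges: [-3.1, 3.1], [-0.76, 2.03], [0.27, 2.55], [-1.08, 4.22], [0.17, 2.65], [-2.57, 2.57]. Speed limits (rad/s): [2.79, 2.79, 3.14, 3.14, 3.14, 3.14].

### API

Orientations are given as a unit quaternion [w, x, y, z].
In Python, from station import bot gives the robot as it stands.
- The arm moves only by the shell command python3 -m pendant 'ROWS' [OPENING] [FORCE]. ROWS is JSON, a list of rows, each a list of 6 numbers: the shift along the tool's x, y, z in mm, then the turn, a rotation vector about the tool's x, y, z in degrees. In form: [[dx, dy, dz, wx, wy, wz], ...]. A call has exactly 10 rows; each row shifts and turns the commanded pose from where the row before left it, along the tool's axes as they then stand; what a row does not reach is not made up. A row lasts 1/10 s, in which the tool goes at most 50 mm and 8.59 degrees, less where a joint would pass 70% of its speed; a pose out of reach is approached as far as the arm can. A call with a gripper value outside its range is refused whole. OPENING is the finger opening in mm, from 0 to 85.4, set as the call begins (- or left out, the last holds). The fingers move at their own pace and stop on an object; FORCE is the grip in N (left out, the last holds). Time passes only in rows, so rows that do not move let the fingers close, or fill a call up. It gives the time, the measured TCP pose, the force and the opening at its end, in the units of the state.
- bot.sense(): the state, without advancing time (a new reading comes with each control period).
- bot.read_camera(name): name is "scene" or "top"; returns a dict with "frame" (400x640x3 uint8, red, green, blue), "vfov" (degrees; the focal length in pixels is half the picture's height over the tangent of half this angle, whatever the lens; pixels are square), "cx", "cy" (the principal point, pixels), "T" (4x4, takes a point from camera to world coordinates). Camera axes: x right, y up, looking along -z (the intrinsics and any distortion apply to the point x, -y, -z); pixel columns grow to the right and rows downward; lengths in m; the calibration is good to about 2 mm. A picture is of the moment at which its call begins. There is no depth.
- bot.hand_in(): hands the job in, once; it reports no verdict.
The state is a dict: "clock": time; "qpos": joint angles; "dq": joint speeds; "joint_torque": joint torques, N m; "tool_pos": TCP position; "eef_rot": TCP orientation; "ft_force": force on the tool from outside, world axes, zero at the start; "moment": the same for the moment, N m; "opening": finger opening in m.
Only numpy, scipy, OpenCV 4.12 (cv2) and the standard library are available. Lean on these libraries where they do the work, as an engineer would, in place of code of your own. Each camera call takes 0.05 s, during which the arm holds its last target. There are 200 camera calls.

## Working session

There is one attempt and no reset: what is moved stays moved. The work goes in short steps, Python scripts to look and compute and a shell command to move; the robot and the scene stay as the last step left them, time stands still between calls to the robot, and variables do not carry over. Pictures are saved under pics/ and viewed, about 8 in all and at most 12, crops included, and the job is handed in when it is done.

```bash
mkdir -p pics; ls; python3 - <<'E'
from station import bot
import cv2,numpy as np
print(bot.sense())
for n in("scene","top"):
    c=bot.read_camera(n); cv2.imwrite(f"pics/{n}0.png",c["frame"][:,:,::-1]); print(n,{k:(v if k!="T" else np.round(v,4)) for k,v in c.items() if k!="frame"})
E
```

```text
pics
{'clock': 0.0, 'qpos': array([ 1.07991205e+00,  8.79373657e-02,  1.37228614e+00, -1.12375994e-05,
        1.68358106e+00, -1.03088609e-01]), 'dq': array([-0.00106742, -0.00206766,  0.00078346,  0.00092229,  0.00023557,
       -0.0002105 ]), 'joint_torque': array([-2.60673150e-04, -3.51865411e+01, -3.13275611e+01, -2.04918992e-04,
        1.10139194e-02,  1.14564537e-05]), 'tool_pos': array([0.20776267, 0.50874596, 0.24713254]), 'eef_rot': array([-3.18308178e-04,  1.92685636e-01,  9.81259916e-01, -1.05917648e-03]), 'ft_force': array([-0.69940332,  0.57125489,  0.00215886]), 'moment': array([-0.01950974,  0.03590207,  0.02854656]), 'opening': 0.08557313736169081}
scene {'vfov': 45.274581545466816, 'cx': 315.29411665707335, 'cy': 185.46202433570795, 'T': array([[-0.3658, -0.7864,  0.4978,  1.189 ],
       [ 0.9306, -0.3152,  0.186 ,  0.1324],
       [ 0.0106,  0.5313,  0.8471,  1.0937],
       [ 0.    ,  0.    ,  0.    ,  1.    ]])}
top {'vfov': 55.44215745955368, 'cx': 317.8330526018469, 'cy': 201.84579232226164, 'T': array([[-0.1499,  0.9634, -0.2221,  0.3949],
       [-0.9887, -0.1465,  0.0319, -0.0881],
       [-0.0018,  0.2243,  0.9745,  0.8431],
       [ 0.    ,  0.    ,  0.    ,  1.    ]])}
```

View pics/top0.png

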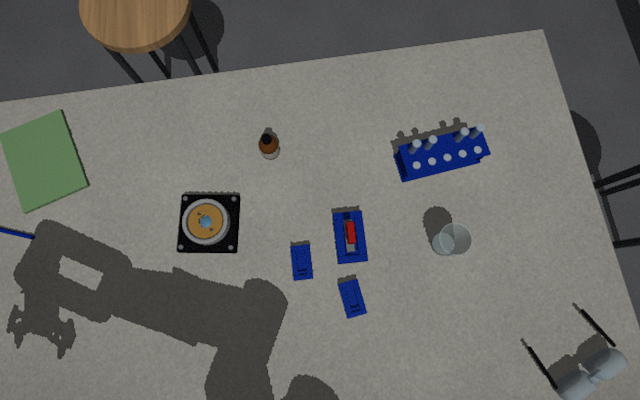

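View pics/scene0.png

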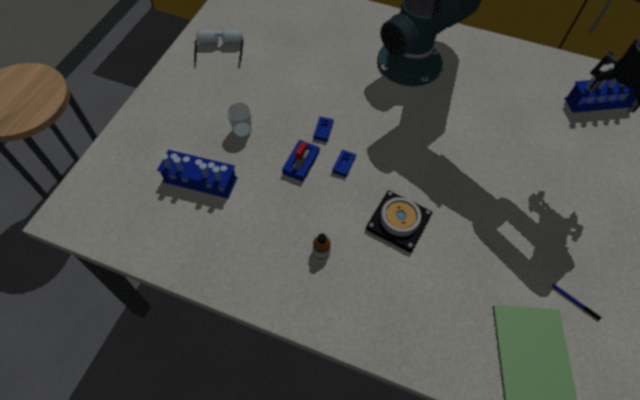

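Stand look-alikes in top view: (350,237) is large and holds the spanner; (302,262) and (352,298) are smaller and empty. I choose (350,237), which I'll check in a close crop.

```bash
cat > h.py <<'E'
import numpy as np,cv2
from station import bot
def avg(n,k=6):
    cs=[bot.read_camera(n) for _ in range(k)]
    c=cs[0]; c["img"]=np.mean([x["frame"] for x in cs],0)[:,:,::-1]; c["f"]=200/np.tan(np.radians(c["vfov"]/2)); return c
def ray(c,uv,z):
    uv=np.atleast_2d(np.array(uv,float)); d=np.c_[(uv[:,0]-c["cx"])/c["f"],-(uv[:,1]-c["cy"])/c["f"],-np.ones(len(uv))]@c["T"][:3,:3].T
    o=c["T"][:3,3]; return o+d*((z-o[2])/d[:,2])[:,None]
def proj(c,P):
    p=(np.atleast_2d(P)-c["T"][:3,3])@c["T"][:3,:3]; return np.c_[c["cx"]+c["f"]*p[:,0]/-p[:,2],c["cy"]+c["f"]*p[:,1]/p[:,2]]
E
python3 - <<'E'
from h import *
import pickle
t=avg("top"); s=avg("scene"); pickle.dump((t,s),open("c0.pkl","wb"))
def crop(c,x,y,w,h,k): return cv2.resize(c["img"][y:y+h,x:x+w].astype(np.uint8),(w*k,h*k),interpolation=cv2.INTER_CUBIC)
a=np.hstack([crop(t,170,185,80,75,5),crop(t,320,200,60,75,5)]);
b=np.hstack([crop(s,360,185,80,45,5),crop(s,275,135,60,45,5)])
cv2.imwrite("pics/crop0.png",np.vstack([a,b]))
E
```

```text
(no output)
```

View pics/crop0.png

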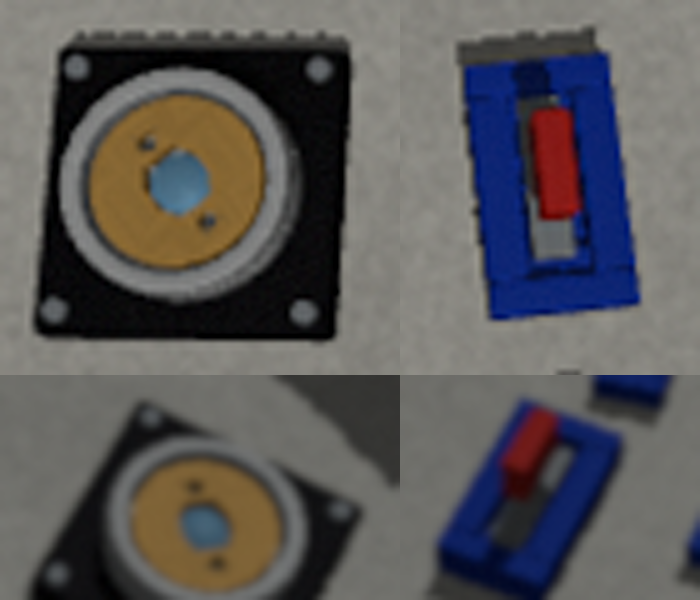

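Crop: the spanner with its red grip is seated in the largest stand (top px ~(350,237)). Ring holes are at top px ~(199,214) and (211,229). Now I'll fit poses with both cameras.

```bash
cat > fit.py <<'E'
from h import *
from scipy.optimize import minimize
def box(x,y,yaw,lx,ly,z0,z1):
    c,s=np.cos(yaw),np.sin(yaw)
    return np.array([[x+c*a*lx/2-s*b*ly/2,y+s*a*lx/2+c*b*ly/2,z] for a in(-1,1) for b in(-1,1) for z in(z0,z1)])
def cov(c,P,off=(0,0),S=8):   # antialiased silhouette
    h=cv2.convexHull(proj(c,P).astype(np.float32)).reshape(-1,2)
    o=np.floor(h.min(0)-4).astype(int); w=np.ceil(h.max(0)+4).astype(int)-o
    m=np.zeros((w[1]*S,w[0]*S),np.uint8)
    cv2.fillConvexPoly(m,np.round(((h-o+0.5)*S-0.5)*16).astype(np.int32),255,shift=4)
    out=np.zeros((400,640)); r=cv2.resize(m,tuple(int(v) for v in w),interpolation=cv2.INTER_AREA)/255.
    out[o[1]:o[1]+w[1],o[0]:o[0]+w[0]]=r; return out
def fitbox(cams,masks,x0,lx,ly,z0,z1):
    f=lambda p:sum(np.abs(cov(c,box(*p,lx,ly,z0,z1))-m).sum() for c,m in zip(cams,masks))
    r=minimize(f,x0,method="Nelder-Mead",options=dict(initial_simplex=np.array([x0]+[np.add(x0,d) for d in((.008,0,0),(0,.008,0),(0,0,.15))]),xatol=1e-5,fatol=1e-3))
    return r.x,r.fun
def ringfit(c,mask,z,R):
    k,_=cv2.findContours(mask.astype(np.uint8),cv2.RETR_EXTERNAL,cv2.CHAIN_APPROX_NONE)
    k=max(k,key=cv2.contourArea).reshape(-1,2); p=ray(c,k,z)[:,:2]
    A=np.c_[2*p,np.ones(len(p))]; s=np.linalg.lstsq(A,(p**2).sum(1),rcond=None)[0]
    return s[:2],np.sqrt(s[2]+s[:2]@s[:2])
def near(c,X,r):
    m=np.zeros((400,640),np.uint8); u=proj(c,X)[0]; cv2.circle(m,tuple(int(v) for v in u),r,1,-1); return m>0
def fillhull(m):
    m=m.astype(np.uint8);k,_=cv2.findContours(m,cv2.RETR_EXTERNAL,cv2.CHAIN_APPROX_NONE); k=max(k,key=cv2.contourArea)
    o=np.zeros_like(m);cv2.fillConvexPoly(o,cv2.convexHull(k),1);return o
E
cat > run.py <<'E'
from fit import *
import pickle
t,s=pickle.load(open("c0.pkl","rb"))
S=ray(t,(350,237),.02)[0]; H=ray(t,(205,221),.04)[0]
def redm(c):
    i=c["img"]; return np.clip((i[...,2]-i[...,0]-i[...,1]*.3-20)/60,0,1)*near(c,[*S[:2],.06],28)*(i[...,2]>i[...,1]*2)
def bluem(c):
    i=c["img"]; return ((i[...,0]>60)&(i[...,0]>2*i[...,2]))|((i[...,2]>2*i[...,1])&(i[...,2]>60))
for nm,cs in(("top",[t]),("scene",[s]),("both",[t,s])):
    print(nm,"grip",*fitbox(cs,[redm(c) for c in cs],[S[0],S[1],0.0],.044,.016,.048,.078))
    bm=[]
    for c in cs:
        i=c["img"]; b=((i[...,0]>60)&(i[...,0]>2*i[...,2]))&near(c,[*S[:2],.014],40 if c is t else 25)
        bm.append(fillhull(b))
    print(nm,"stand",*fitbox(cs,bm,[S[0],S[1],0.0],.110,.064,0,.028),[m.sum() for m in bm])
for nm,c in(("top",t),("scene",s)):
    i=c["img"]; br=(i[...,2]>i[...,0]*1.5)&(i[...,2]>80)&near(c,H,40)
    print(nm,"ring",*ringfit(c,br,.04,.037))
    ctr,_=ringfit(c,br,.04,.037)
    g=i[...,1]; v,u=np.mgrid[:400,:640]; X=ray(c,np.c_[u.ravel(),v.ravel()],.04)[:,:2].reshape(400,640,2)-ctr
    rr=np.hypot(X[...,0],X[...,1]); a=(rr>.0165)&(rr<.029); w=np.clip(np.median(g[a])-10-g,0,None)*a
    for sg in (0,1):
        th=np.arctan2(X[...,1],X[...,0]); 
        z=np.sum(w*np.exp(2j*th)); th0=np.angle(z)/2+sg*np.pi
        ww=w*(np.cos(th-th0)>.7); print("  hole",(X*ww[...,None]).sum((0,1))/ww.sum(),ww.sum(),"axis",th0)
E
python3 run.py
```

```text
top grip [ 0.49862726 -0.1698466  -0.10118933] 44.69150326797386
top stand [ 0.49584216 -0.17156727 -0.04944904] 49.10980392156863 [np.uint64(1553)]
scene grip [ 0.48800539 -0.17342944  0.31201113] 79.41813725490196
scene stand [ 0.4771384  -0.16032459  0.35831272] 514.8078431372548 [np.uint64(394)]
both grip [ 0.49766259 -0.17068257  0.04223632] 149.744477124183
both stand [ 0.49564729 -0.17158129 -0.0402758 ] 659.807843137255 [np.uint64(1553), np.uint64(394)]
top ring [0.57303153 0.13086233] 0.03669889005434845
  hole [0.0180673  0.01240513] 238.50000000000009 axis 0.5446446227565034
  hole [-0.01960101 -0.01049541] 249.66666666666674 axis 3.6862372763462963
scene ring [0.56946748 0.13087372] 0.03618759930878003
  hole [0.0194154  0.01145936] 167.33333333333337 axis 0.5388566157385147
  hole [-0.01837161 -0.01111185] 168.16666666666669 axis 3.680449269328308
```

```bash
cat > run2.py <<'E'
from fit import *
import pickle
t,s=pickle.load(open("c0.pkl","rb"))
S=np.array([.496,-.1715])
def masks(c,r):
    i=c["img"]; n=near(c,[*S,.02],r); B,G,R=i[...,0],i[...,1],i[...,2]
    bl=(B>1.6*R)&(B>30)&n; rd=(R>1.8*B)&(R>1.8*G)&(R>40)&n
    return bl,rd
for nm,c,r in(("top",t,40),("scene",s,24)):
    bl,rd=masks(c,r); hb=fillhull(bl)
    print(nm,"stand",*fitbox([c],[hb],[*S,-.05],.110,.064,0,.028),hb.sum(),"grip",*fitbox([c],[rd*1.],[*S,-.05],.044,.016,.048,.078),rd.sum())
    v=c["img"].astype(np.uint8).copy()
    for P in (box(*S,-.05,.11,.064,0,.028),box(.498,-.17,-.08,.044,.016,.048,.078)):
        for u in proj(c,P): v[int(round(u[1])),int(round(u[0]))]=(0,255,255)
    x,y=(320,200) if nm=="top" else (270,130)
    for k,m in(("img",v),("m",np.dstack([hb*200,rd*255,bl*120]).astype(np.uint8))):
        globals()[nm+k]=cv2.resize(m[y:y+70,x:x+60],None,fx=6,fy=6,interpolation=0)
cv2.imwrite("pics/dbg.png",cv2.resize(np.vstack([np.hstack([topimg,topm]),np.hstack([sceneimg,scenem])]),None,fx=.7,fy=.7))
E
python3 run2.py
```

```text
top stand [ 0.49602411 -0.17167947 -0.04692511] 45.61960784313726 1584 grip [ 0.49891927 -0.17070332 -0.06985745] 26.14509803921569 189
scene stand [ 0.49191558 -0.17264737 -0.00672873] 69.36078431372549 925 grip [ 0.49395512 -0.17094912  0.15217749] 44.356862745098034 109
```

View pics/dbg.png

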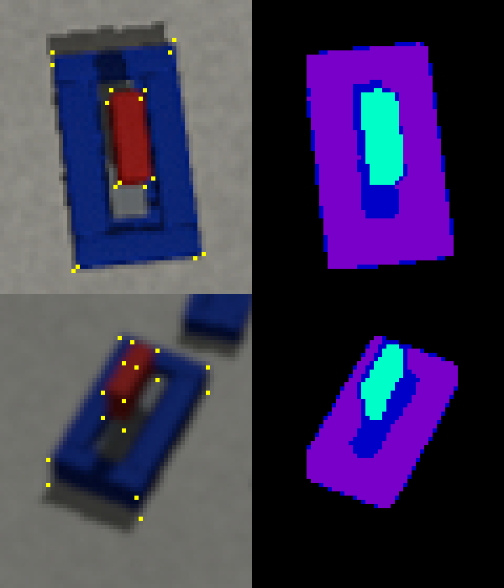

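```bash
cat > go.py <<'E'
import sys
from h import *
from scipy.spatial.transform import Rotation as R
# usage: go.py x y z yangle_deg -> tool-frame shift (mm) after turn, and turn (deg, tool axes)
x,y,z,a=map(float,sys.argv[1:5]); b=bot.sense(); q=b["eef_rot"]; Rc=R.from_quat([q[1],q[2],q[3],q[0]])
a=np.radians(a); ty=[np.cos(a),np.sin(a),0]; tz=[0,0,-1]; Rt=R.from_matrix(np.c_[np.cross(ty,tz),ty,tz])
d=np.array([x,y,z])-b["tool_pos"]; m=Rc.as_matrix()
print("turn",np.round((Rc.inv()*Rt).as_rotvec(degrees=True),2),"shift now-axes",np.round(Rc.inv().apply(d)*1e3,1),"shift target-axes",np.round(Rt.inv().apply(d)*1e3,1))
print("t",round(b["clock"],2),"pos",np.round(b["tool_pos"],4),"yang",round(np.degrees(np.arctan2(m[1,1],m[0,1])),2),"F",np.round(b["ft_force"],1),"M",np.round(b["moment"],2),"open",round(b["opening"],4),"q6",round(b["qpos"][5],2))
E
python3 go.py .4965 -.171 .14 86.6
```

```text
turn [ 1.000e-02  0.000e+00 -1.882e+01] shift now-axes [-524.3 -520.6  108.3] shift target-axes [-328.3 -661.9  108.4]
t 0.7 pos [0.208  0.5092 0.2484] yang 67.78 F [-0.2 -0.2  0.4] M [ 0.02 -0.01 -0.03] open 0.0854 q6 -0.1
```

```bash
python3 -m pendant '[[0,0,0,0,0,-6.3],[0,0,0,0,0,-6.3],[0,0,0,0,0,-6.2],[-20,-42,0,0,0,0],[-20,-42,0,0,0,0],[-20,-42,0,0,0,0],[-20,-42,0,0,0,0],[-20,-42,0,0,0,0],[-20,-42,0,0,0,0],[-20,-42,0,0,0,0]]' 60 40 && python3 -m pendant '[[-22,-44,0,0,0,0],[-22,-44,0,0,0,0],[-22,-44,0,0,0,0],[-22,-44,0,0,0,0],[-22,-44,0,0,0,0],[-22,-44,0,0,0,0],[-22,-44,20,0,0,0],[-22,-44,20,0,0,0],[-10,-16,20,0,0,0],[0,0,0,0,0,0]]'; python3 go.py .4965 -.171 .14 86.6
```

```text
clock: 1.7
tool_pos: [0.3305, 0.2057, 0.2486]
eef_rot: [0.001, 0.03, 1.0, 0.0]
ft_force: [0.6, 0.1, -0.0]
opening: 0.0601
clock: 2.7
tool_pos: [0.4905, -0.1675, 0.1866]
eef_rot: [-0.003, 0.032, 0.999, 0.001]
ft_force: [-1.3, 0.4, -0.0]
opening: 0.0602
turn [ 0.13 -0.39 -0.23] shift now-axes [-6.5 -3.2 46.6] shift target-axes [-6.2 -3.1 46.6]
t 2.7 pos [ 0.4905 -0.1675  0.1866] yang 86.37 F [-1.3  0.4 -0. ] M [0.01 0.   0.02] open 0.0602 q6 -1.95
```

```bash
python3 -m pendant '[[-6,-3,20,0,0,-0.2],[0,0,20,0,0,0],[0,0,20,0,0,0],[0,0,20,0,0,0],[0,0,20,0,0,0],[0,0,15,0,0,0],[0,0,10,0,0,0],[0,0,0,0,0,0],[0,0,0,0,0,0],[0,0,0,0,0,0]]'; python3 go.py .4965 -.171 .061 86.6
python3 - <<'E'
from h import *
o=[]
for n,x,y in(("top",310,190),("scene",260,110)):
    c=avg(n,3); o.append(cv2.resize(c["img"][y:y+80,x:x+80].astype(np.uint8),None,fx=5,fy=5,interpolation=cv2.INTER_CUBIC))
cv2.imwrite("pics/g1.png",np.hstack(o))
E
```

```text
clock: 3.7
tool_pos: [0.4983, -0.1693, 0.0671]
eef_rot: [0.001, 0.028, 1.0, -0.0]
ft_force: [0.4, 0.8, -0.2]
opening: 0.0603
turn [-0.04  0.14  0.2 ] shift now-axes [ 1.8 -1.8  6.1] shift target-axes [ 1.7 -1.8  6.1]
t 3.7 pos [ 0.4983 -0.1693  0.0671] yang 86.8 F [ 0.4  0.8 -0.2] M [-0.06  0.02 -0.02] open 0.0603 q6 -1.95
```

View pics/g1.png

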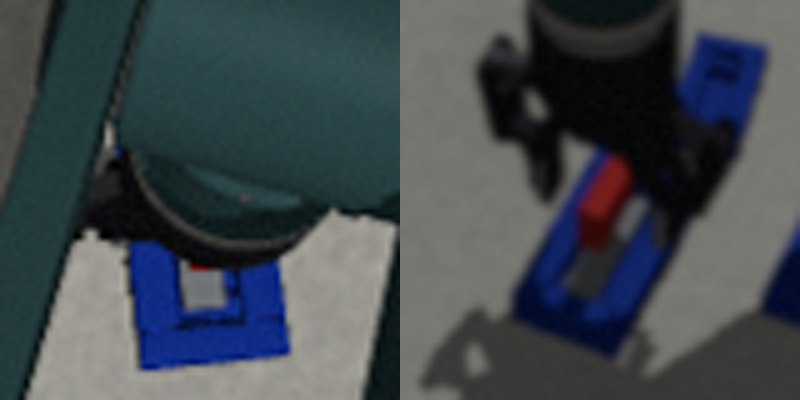

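Scene crop: the fingers straddle the red grip, with the grip at crop (605,200). Lower the last few mm and close.

```bash
python3 -m pendant '[[1,-1,3,0,0,0],[0,0,2,0,0,0],[0,0,0,0,0,0],[0,0,0,0,0,0],[0,0,0,0,0,0],[0,0,0,0,0,0],[0,0,0,0,0,0],[0,0,0,0,0,0],[0,0,0,0,0,0],[0,0,0,0,0,0]]' && python3 -m pendant '[[0,0,0,0,0,0],[0,0,0,0,0,0],[0,0,0,0,0,0],[0,0,0,0,0,0],[0,0,0,0,0,0],[0,0,0,0,0,0],[0,0,0,0,0,0],[0,0,0,0,0,0],[0,0,0,0,0,0],[0,0,0,0,0,0]]' 5 70; python3 go.py .4965 -.171 .061 86.6
```

```text
clock: 5.0
tool_pos: [0.4965, -0.1701, 0.0607]
eef_rot: [0.0, 0.028, 1.0, 0.0]
ft_force: [0.2, 0.6, 0.2]
opening: 0.0601
clock: 6.0
tool_pos: [0.4965, -0.1701, 0.0607]
eef_rot: [0.0, 0.028, 1.0, 0.0]
ft_force: [-0.5, 0.1, 1.9]
opening: 0.015
turn [0.   0.01 0.18] shift now-axes [-0.  -0.9 -0.3] shift target-axes [-0.  -0.9 -0.3]
t 6.0 pos [ 0.4965 -0.1701  0.0607] yang 86.78 F [-0.5  0.1  1.9] M [-0.    0.08  0.03] open 0.015 q6 -1.95
```

```bash
python3 -m pendant '[[0,0,-5,0,0,0],[0,0,-10,0,0,0],[0,0,-20,0,0,0],[0,0,-30,0,0,0],[0,0,-30,0,0,0],[0,0,0,0,0,-6.9],[0,0,0,0,0,-6.9],[0,0,0,0,0,-6.9],[0,0,0,0,0,-6.8],[0,0,0,0,0,-6.8]]'; python3 go.py .571 .131 .115 121.05
```

```text
clock: 7.0
tool_pos: [0.4963, -0.1701, 0.1561]
eef_rot: [0.0, -0.27, 0.963, -0.0]
ft_force: [-0.1, 0.8, -1.1]
opening: 0.0151
turn [-0.    0.    0.31] shift now-axes [-220.5  218.2   41.1] shift target-axes [-219.3  219.4   41.1]
t 7.0 pos [ 0.4963 -0.1701  0.1561] yang 121.36 F [-0.1  0.8 -1.1] M [-0.03 -0.04 -0.01] open 0.0151 q6 -2.56
```

```bash
python3 -m pendant '[[-27,27,0,0,0,0],[-27,27,0,0,0,0],[-27,27,0,0,0,0],[-27,27,0,0,0,0],[-27,27,0,0,0,0],[-27,27,0,0,0,0],[-27,27,0,0,0,0],[-27,27,0,0,0,0],[-4,2,10,0,0,0.3],[0,0,10,0,0,0]]'; python3 -m pendant '[[0,0,0,0,0,0],[0,0,0,0,0,0],[0,0,0,0,0,0],[0,0,0,0,0,0],[0,0,10,0,0,0],[0,0,10,0,0,0],[0,0,0,0,0,0],[0,0,0,0,0,0],[0,0,0,0,0,0],[0,0,0,0,0,0]]'; python3 go.py .571 .131 .115 121.05
python3 - <<'E'
from h import *
o=[]
for n,x,y in(("top",165,180),("scene",360,160)):
    c=avg(n,6); np.save(n+"_h.npy",c["img"]); o.append(cv2.resize(c["img"][y:y+80,x:x+80].astype(np.uint8),None,fx=5,fy=5,interpolation=cv2.INTER_CUBIC))
cv2.imwrite("pics/g2.png",np.hstack(o))
E
```

```text
clock: 8.0
tool_pos: [0.5725, 0.1312, 0.1356]
eef_rot: [0.0, -0.266, 0.964, -0.0]
ft_force: [-0.1, -0.3, -2.4]
opening: 0.0152
clock: 9.0
tool_pos: [0.5726, 0.1303, 0.1161]
eef_rot: [0.0, -0.265, 0.964, -0.0]
ft_force: [0.4, -0.0, -1.6]
opening: 0.0152
turn [-0.02  0.05 -0.26] shift now-axes [1.  1.4 1.1] shift target-axes [1.  1.4 1.1]
t 9.0 pos [0.5726 0.1303 0.1161] yang 120.79 F [ 0.4 -0.  -1.6] M [-0.03  0.02 -0.03] open 0.0152 q6 -1.98
```

View pics/g2.png

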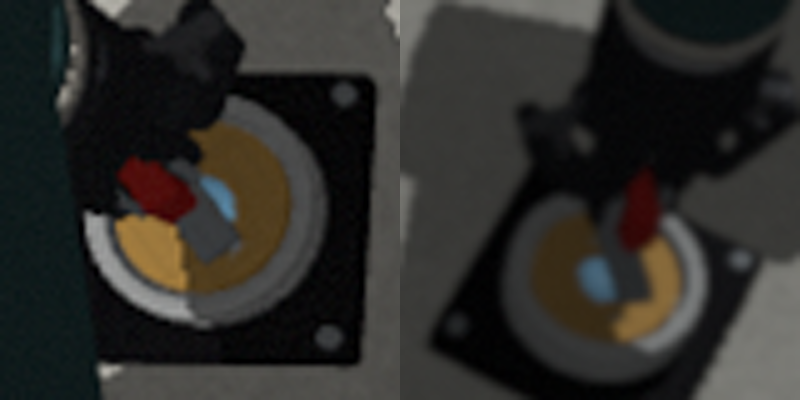

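```bash
cat > ov.py <<'E'
from fit import *
import pickle
t,s=pickle.load(open("c0.pkl","rb")); x,y,a=.5726,.1303,np.radians(30.79)
o=[]
for n,c,x0,y0 in(("top",t,190,205),("scene",s,395,195)):
    im=cv2.resize(np.load(n+"_h.npy")[y0:y0+40,x0:x0+40].astype(np.uint8),None,fx=10,fy=10,interpolation=cv2.INTER_CUBIC)
    im=np.clip(im.astype(float)*1.6,0,255).astype(np.uint8)
    P=(proj(c,box(x,y,a,.07,.018,.0754,.0834))-[x0,y0]+.5)*10-.5
    for i,j in((0,2),(4,6),(0,4),(2,6)):
        for k,col in((1,(0,255,0)),(0,(255,255,0))): cv2.line(im,tuple(int(v) for v in P[i+k]),tuple(int(v) for v in P[j+k]),col,1)
    o.append(im)
cv2.imwrite("pics/ov.png",np.hstack(o))
E
python3 ov.py
```

```text
(no output)
```

View pics/ov.png

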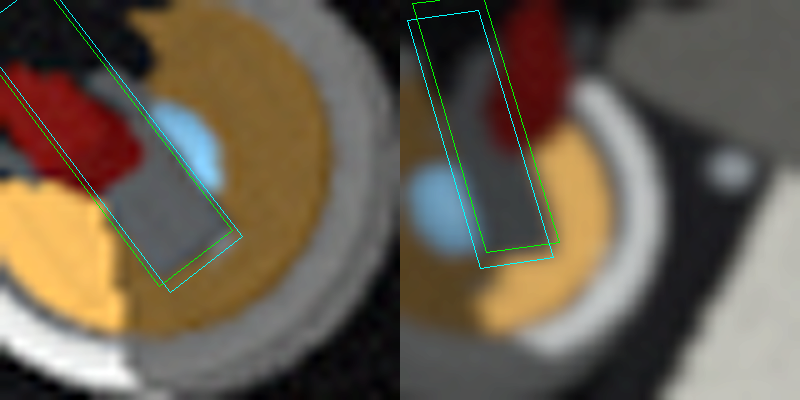

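```bash
cat > prof.py <<'E'
from h import *
import pickle
from scipy.ndimage import map_coordinates as mc
t,s=pickle.load(open("c0.pkl","rb")); x,y,a=.5726,.1303,np.radians(30.79)
ax=np.array([np.cos(a),np.sin(a),0]); ay=np.array([-ax[1],ax[0],0]); O=np.array([x,y,0])
d=np.arange(-6,6.1,1)*1e-3
def prof(n,c,z,p0,p1,nrm):   # mean intensity along edge p0-p1 (local mm), moved by d along nrm
    im=np.load(n+"_h.npy"); f=np.linspace(0,1,15)[:,None]
    L=np.array(p0)*(1-f)+np.array(p1)*f; W=O+(L[:,:1]*ax+L[:,1:]*ay)*1e-3+[0,0,z]; nv=nrm[0]*ax+nrm[1]*ay
    out=[]
    for k in d:
        uv=proj(c,W+nv*k); out.append([mc(im[...,ch],[uv[:,1],uv[:,0]],order=1).mean() for ch in range(3)])
    return np.array(out)
print("d    ",*(int(round(k*1e3)) for k in d))
for n,c,sg in(("top",t,-1),("scene",s,1)):
    for z in(.0834,.0754):
        for nm,p0,p1,nr in(("end",(sg*35,-6),(sg*35,6),(sg,0)),("+y",(sg*26,9),(sg*33,9),(0,1)),("-y",(sg*26,-9),(sg*33,-9),(0,-1))):
            P=prof(n,c,z,p0,p1,nr); print(n,z,nm,"R",*P[:,2].round().astype(int),"| B",*P[:,0].round().astype(int))
E
python3 prof.py
```

```text
d     -6 -5 -4 -3 -2 -1 0 1 2 3 4 5 6
top 0.0834 end R 57 56 56 54 53 57 65 72 77 79 79 79 79 | B 61 61 60 58 54 50 47 44 42 38 35 32 30
top 0.0834 +y R 56 56 56 57 59 64 70 76 78 79 82 89 104 | B 59 60 61 61 56 48 38 31 29 29 31 34 40
top 0.0834 -y R 56 56 56 55 54 53 56 64 73 79 81 81 81 | B 59 59 60 60 59 56 52 48 45 43 40 36 32
top 0.0754 end R 55 53 54 60 68 74 78 79 79 79 79 80 81 | B 59 57 53 50 48 46 43 38 34 31 30 29 30
top 0.0754 +y R 57 58 58 59 59 61 65 71 76 79 79 78 80 | B 53 54 54 54 54 51 44 37 32 29 29 30 30
top 0.0754 -y R 57 57 57 57 56 58 65 73 78 80 81 81 80 | B 59 61 61 61 56 48 39 34 31 31 30 31 30
scene 0.0834 end R 41 41 41 42 45 50 59 71 84 97 109 119 124 | B 42 42 42 42 42 42 43 45 47 49 52 54 55
scene 0.0834 +y R 40 42 47 55 65 79 93 106 117 126 130 133 134 | B 42 42 42 43 44 46 49 52 54 56 57 58 58
scene 0.0834 -y R 39 39 39 39 41 43 47 51 55 58 61 62 62 | B 42 42 42 45 50 58 67 78 86 93 98 100 100
scene 0.0754 end R 42 46 55 66 77 89 101 111 117 122 125 127 129 | B 43 42 42 43 44 46 48 50 52 54 55 56 57
scene 0.0754 +y R 52 52 52 54 58 63 72 84 96 108 119 127 131 | B 43 43 43 44 44 45 46 48 50 52 55 57 58
scene 0.0754 -y R 48 46 46 47 48 51 53 55 57 57 58 58 57 | B 41 42 45 49 54 60 65 68 70 71 70 69 67
```

```bash
python3 go.py .5723 .1318 .0900 121.05
```

```text
turn [ 0.    0.   -0.27] shift now-axes [-0.8  1.4 25.7] shift target-axes [-0.8  1.4 25.7]
t 9.6 pos [0.5723 0.1302 0.1157] yang 120.78 F [ 0.7  0.3 -2.9] M [-0.   -0.03  0.02] open 0.0154 q6 -1.98
```

```bash
python3 -m pendant '[[-0.8,1.4,5,0,0,-0.3],[0,0,5,0,0,0],[0,0,5,0,0,0],[0,0,4,0,0,0],[0,0,3,0,0,0],[0,0,2,0,0,0],[0,0,0,0,0,0],[0,0,0,0,0,0],[0,0,0,0,0,0],[0,0,0,0,0,0]]'; python3 go.py .5722 .1318 .0810 121.05;  python3 -m pendant '[[0,0,1,0,0,0],[0,0,1,0,0,0],[0,0,1,0,0,0],[0,0,0.5,0,0,0],[0,0,0,0,0,0],[0,0,0,0,0,0],[0,0,0,0,0,0],[0,0,0,0,0,0],[0,0,0,0,0,0],[0,0,0,0,0,0]]'; python3 go.py .5722 .1318 .0810 121.05
```

```text
clock: 10.6
tool_pos: [0.5724, 0.1318, 0.092]
eef_rot: [0.0, -0.268, 0.963, -0.0]
ft_force: [-0.2, 0.5, -3.2]
opening: 0.0154
turn [-0.01  0.03  0.03] shift now-axes [ 0.2  0.1 11. ] shift target-axes [ 0.2  0.1 11. ]
t 10.6 pos [0.5724 0.1318 0.092 ] yang 121.08 F [-0.2  0.5 -3.2] M [-0.03  0.03  0.02] open 0.0154 q6 -1.98
clock: 11.6
tool_pos: [0.5723, 0.1318, 0.0882]
eef_rot: [0.0, -0.268, 0.963, 0.0]
ft_force: [0.6, -0.1, -1.1]
opening: 0.015
turn [0.   0.01 0.03] shift now-axes [0.1 0.1 7.2] shift target-axes [0.1 0.1 7.2]
t 11.6 pos [0.5723 0.1318 0.0882] yang 121.08 F [ 0.6 -0.1 -1.1] M [-0.01  0.    0.05] open 0.015 q6 -1.98
```

```bash
python3 -m pendant '[[0,0,0.5,0,0,0],[0,0,0.5,0,0,0],[0,0,0.5,0,0,0],[0,0,0,0,0,0],[0,0,0,0,0,0],[0,0,0,0,0,0],[0,0,0,0,0,0],[0,0,0,0,0,0],[0,0,0,0,0,0],[0,0,0,0,0,0]]'; python3 go.py .5722 .1318 .0810 121.05
```

```text
clock: 12.6
tool_pos: [0.5723, 0.1317, 0.0868]
eef_rot: [0.0, -0.268, 0.963, -0.0]
ft_force: [-1.0, -0.8, 1.2]
opening: 0.0153
turn [-0.01  0.01  0.03] shift now-axes [0.1 0.1 5.8] shift target-axes [0.1 0.1 5.8]
t 12.6 pos [0.5723 0.1317 0.0868] yang 121.08 F [-1.  -0.8  1.2] M [-0.17  0.17 -0.01] open 0.0153 q6 -1.98
```

```bash
python3 -m pendant '[[0,0,0.5,0,0,0],[0,0,0.5,0,0,0],[0,0,0,0,0,0],[0,0,0,0,0,0],[0,0,0,0,0,0],[0,0,0,0,0,0],[0,0,0,0,0,0],[0,0,0,0,0,0],[0,0,0,0,0,0],[0,0,0,0,0,0]]'; python3 go.py .5722 .1318 .0810 121.05
```

```text
clock: 13.6
tool_pos: [0.5725, 0.1318, 0.0865]
eef_rot: [0.0, -0.268, 0.963, -0.0]
ft_force: [-1.8, -0.7, 5.0]
opening: 0.0152
turn [-0.02  0.04  0.03] shift now-axes [0.2 0.2 5.5] shift target-axes [0.2 0.2 5.5]
t 13.6 pos [0.5725 0.1318 0.0865] yang 121.08 F [-1.8 -0.7  5. ] M [-0.19  0.53 -0.04] open 0.0152 q6 -1.98
```

```bash
python3 -m pendant '[[0.3,0,0,0,0,0],[0.3,0,0,0,0,0],[0,0,0,0,0,0],[0,0,0,0,0,0],[0,0,0,0,0,0],[0,0,0,0,0,0],[0,0,0,0,0,0],[0,0,0,0,0,0],[0,0,0,0,0,0],[0,0,0,0,0,0]]'; python3 go.py .5722 .1318 .0810 121.05; python3 -m pendant '[[0.3,0,0,0,0,0],[0.3,0,0,0,0,0],[0,0,0,0,0,0],[0,0,0,0,0,0],[0,0,0,0,0,0],[0,0,0,0,0,0],[0,0,0,0,0,0],[0,0,0,0,0,0],[0,0,0,0,0,0],[0,0,0,0,0,0]]'; python3 go.py .5722 .1318 .0810 121.05
```

```text
clock: 14.6
tool_pos: [0.5714, 0.1313, 0.0853]
eef_rot: [-0.001, -0.268, 0.963, 0.0]
ft_force: [-0.6, -1.6, -2.3]
opening: 0.0153
turn [ 0.02 -0.06  0.03] shift now-axes [-0.9 -0.   4.3] shift target-axes [-0.9 -0.   4.3]
t 14.6 pos [0.5714 0.1313 0.0853] yang 121.08 F [-0.6 -1.6 -2.3] M [-0.42  0.17  0.04] open 0.0153 q6 -1.98
clock: 15.6
tool_pos: [0.5713, 0.1313, 0.0858]
eef_rot: [0.0, -0.268, 0.963, 0.0]
ft_force: [-0.5, -1.4, -2.5]
opening: 0.0151
turn [0.   0.02 0.03] shift now-axes [-1.  -0.   4.8] shift target-axes [-1.   0.   4.8]
t 15.6 pos [0.5713 0.1313 0.0858] yang 121.08 F [-0.5 -1.4 -2.5] M [-0.24  0.14  0.05] open 0.0151 q6 -1.98
```

```bash
python3 -m pendant '[[0,0,0.7,0,0,0],[0,0,0.7,0,0,0],[0,0,0.6,0,0,0],[0,0,0,0,0,0],[0,0,0,0,0,0],[0,0,0,0,0,0],[0,0,0,0,0,0],[0,0,0,0,0,0],[0,0,0,0,0,0],[0,0,0,0,0,0]]'; python3 go.py .5722 .1318 .0810 121.05
```

```text
clock: 16.6
tool_pos: [0.5714, 0.1311, 0.0837]
eef_rot: [0.0, -0.268, 0.963, -0.0]
ft_force: [0.0, -0.9, -2.7]
opening: 0.0152
turn [-0.01  0.02  0.03] shift now-axes [-1.1  0.1  2.7] shift target-axes [-1.1  0.1  2.7]
t 16.6 pos [0.5714 0.1311 0.0837] yang 121.08 F [ 0.  -0.9 -2.7] M [-0.3  -0.02  0.  ] open 0.0152 q6 -1.98
```

```bash
python3 -m pendant '[[0,0,0.7,0,0,0],[0,0,0.7,0,0,0],[0.2,-0.2,0.5,0,0,0],[0,0,0,0,0,0],[0,0,0,0,0,0],[0,0,0,0,0,0],[0,0,0,0,0,0],[0,0,0,0,0,0],[0,0,0,0,0,0],[0,0,0,0,0,0]]'; python3 go.py .5714 .1311 .0820 121.05
```

```text
clock: 17.6
tool_pos: [0.5711, 0.131, 0.0817]
eef_rot: [-0.0, -0.268, 0.963, 0.0]
ft_force: [0.1, 0.8, -1.6]
opening: 0.0153
turn [0.02 0.   0.03] shift now-axes [-0.3 -0.1 -0.3] shift target-axes [-0.3 -0.1 -0.3]
t 17.6 pos [0.5711 0.131  0.0817] yang 121.08 F [ 0.1  0.8 -1.6] M [0.01 0.02 0.06] open 0.0153 q6 -1.98
```

```bash
python3 -m pendant '[[0,0,0,0,0,2],[0,0,0,0,0,3],[0,0,0,0,0,3],[0,0,0,0,0,3],[0,0,0,0,0,3],[0,0,0,0,0,3],[0,0,0,0,0,3],[0,0,0,0,0,0],[0,0,0,0,0,0],[0,0,0,0,0,0]]'; python3 go.py .5711 .1310 .0817 101
```

```text
clock: 18.6
tool_pos: [0.5712, 0.1308, 0.0818]
eef_rot: [0.0, -0.097, 0.995, -0.0]
ft_force: [0.2, 0.0, -2.8]
opening: 0.0151
turn [-0.01  0.01  0.12] shift now-axes [0.1 0.2 0.1] shift target-axes [0.1 0.2 0.1]
t 18.6 pos [0.5712 0.1308 0.0818] yang 101.12 F [ 0.2  0.  -2.8] M [-0.19 -0.03  0.01] open 0.0151 q6 -1.64
```

```bash
python3 -m pendant '[[0,0,0,0,0,2],[0,0,0,0,0,2],[0,0,0,0,0,2],[0,0,0,0,0,2],[0,0,0,0,0,2],[0,0,0,0,0,2],[0,0,0,0,0,0],[0,0,0,0,0,0],[0,0,0,0,0,0],[0,0,0,0,0,0]]'; python3 go.py .5711 .1310 .0817 87;python3 -m pendant '[[0,0,0,0,0,0.4],[0,0,0,0,0,0.4],[0,0,0,0,0,0.4],[0,0,0,0,0,0.4],[0,0,0,0,0,0.4],[0,0,0,0,0,0.4],[0,0,0,0,0,0.4],[0,0,0,0,0,0.4],[0,0,0,0,0,0.4],[0,0,0,0,0,0.4]]'; python3 go.py .5711 .1310 .0817 87
```

```text
clock: 19.6
tool_pos: [0.5712, 0.1309, 0.0818]
eef_rot: [0.0, 0.008, 1.0, 0.0]
ft_force: [0.3, -0.3, -1.5]
opening: 0.0151
turn [0.01 0.01 2.1 ] shift now-axes [0.1 0.1 0.1] shift target-axes [0.1 0.1 0.1]
t 19.6 pos [0.5712 0.1309 0.0818] yang 89.1 F [ 0.3 -0.3 -1.5] M [-0.14 -0.05  0.01] open 0.0151 q6 -1.43
clock: 20.6
tool_pos: [0.5712, 0.1309, 0.0818]
eef_rot: [0.0, 0.043, 0.999, 0.0]
ft_force: [-0.5, -0.5, -1.7]
opening: 0.0151
turn [ 0.01  0.01 -1.95] shift now-axes [0.1 0.1 0.1] shift target-axes [0.1 0.1 0.1]
t 20.6 pos [0.5712 0.1309 0.0818] yang 85.05 F [-0.5 -0.5 -1.7] M [-0.09 -0.01  0.1 ] open 0.0151 q6 -1.36
```

```bash
python3 -m pendant '[[0,0,0,0,0,0.6],[0,0,0,0,0,0.6],[0,0,0,0,0,0.6],[0,0,0,0,0,0.6],[0,0,0,0,0,0.6],[0,0,0,0,0,0.6],[0,0,0,0,0,0.6],[0,0,0,0,0,0.6],[0,0,0,0,0,0.6],[0,0,0,0,0,0.6]]'; python3 go.py .5711 .1310 .0817 79
```

```text
clock: 21.6
tool_pos: [0.5712, 0.131, 0.0818]
eef_rot: [0.0, 0.096, 0.995, 0.0]
ft_force: [0.2, 0.6, -2.0]
opening: 0.015
turn [0.02 0.01 0.03] shift now-axes [ 0.1 -0.   0.1] shift target-axes [ 0.1 -0.   0.1]
t 21.6 pos [0.5712 0.131  0.0818] yang 79.03 F [ 0.2  0.6 -2. ] M [-0.   -0.05  0.1 ] open 0.015 q6 -1.25
```

```bash
python3 -c "
from station import bot
import sys
m=bot.sense()['moment'][2];print(m);sys.exit(m>.16)" && python3 -m pendant '[[0,0,0,0,0,0.6],[0,0,0,0,0,0.6],[0,0,0,0,0,0.6],[0,0,0,0,0,0.6],[0,0,0,0,0,0.6],[0,0,0,0,0,0.6],[0,0,0,0,0,0.6],[0,0,0,0,0,0.6],[0,0,0,0,0,0.6],[0,0,0,0,0,0.6]]'; python3 go.py .5711 .1310 .0817 73
```

```text
0.10410622363817215
turn [0.02 0.01 6.03] shift now-axes [ 0.1 -0.   0.1] shift target-axes [ 0.1 -0.   0.1]
t 21.6 pos [0.5712 0.131  0.0818] yang 79.03 F [ 0.2  0.6 -2. ] M [-0.   -0.05  0.1 ] open 0.015 q6 -1.25False
```

```bash
python3 -m pendant '[[0,0,0,0,0,0.6],[0,0,0,0,0,0.6],[0,0,0,0,0,0.6],[0,0,0,0,0,0.6],[0,0,0,0,0,0.6],[0,0,0,0,0,0.6],[0,0,0,0,0,0.6],[0,0,0,0,0,0.6],[0,0,0,0,0,0.6],[0,0,0,0,0,0.6]]'; python3 go.py .5711 .1310 .0817 73
```

```text
clock: 22.6
tool_pos: [0.5713, 0.131, 0.0818]
eef_rot: [0.0, 0.148, 0.989, 0.0]
ft_force: [1.3, 0.6, -1.6]
opening: 0.0151
turn [0.02 0.01 0.03] shift now-axes [ 0.1 -0.   0.1] shift target-axes [ 0.1 -0.   0.1]
t 22.6 pos [0.5713 0.131  0.0818] yang 73.03 F [ 1.3  0.6 -1.6] M [ 0.24 -0.17  0.03] open 0.0151 q6 -1.15
```

```bash
python3 -m pendant '[[0,0,0,0,0,0.6],[0,0,0,0,0,0.6],[0,0,0,0,0,0.6],[0,0,0,0,0,0.6],[0,0,0,0,0,0.6],[0,0,0,0,0,0.6],[0,0,0,0,0,0.6],[0,0,0,0,0,0.6],[0,0,0,0,0,0.6],[0,0,0,0,0,0.6]]'; python3 go.py .5711 .1310 .0817 67
```

```text
clock: 23.6
tool_pos: [0.5713, 0.131, 0.0818]
eef_rot: [0.0, 0.199, 0.98, 0.0]
ft_force: [1.6, 2.1, -3.4]
opening: 0.0149
turn [0.02 0.01 0.03] shift now-axes [ 0.1 -0.1  0.1] shift target-axes [ 0.1 -0.1  0.1]
t 23.6 pos [0.5713 0.131  0.0818] yang 67.03 F [ 1.6  2.1 -3.4] M [ 0.45 -0.34  0.08] open 0.0149 q6 -1.04
```

```bash
python3 -m pendant '[[-0.1,0.4,0,0,0,0.6],[0,0,0,0,0,0.6],[0,0,0,0,0,0.6],[0,0,0,0,0,0.6],[0,0,0,0,0,0.6],[0,0,0,0,0,0.6],[0,0,0,0,0,0.6],[0,0,0,0,0,0.6],[0,0,0,0,0,0.6],[0,0,0,0,0,0.6]]'; python3 go.py .5711 .1310 .0817 61
```

```text
clock: 24.6
tool_pos: [0.5714, 0.1312, 0.0818]
eef_rot: [0.0, 0.25, 0.968, -0.0]
ft_force: [0.6, 1.0, -0.8]
opening: 0.0149
turn [-0.    0.    0.03] shift now-axes [ 0.2 -0.3  0.1] shift target-axes [ 0.2 -0.3  0.1]
t 24.6 pos [0.5714 0.1312 0.0818] yang 61.03 F [ 0.6  1.  -0.8] M [ 0.16 -0.12  0.11] open 0.0149 q6 -0.94
```

```bash
python3 -m pendant '[[0,0.1,0,0,0,0.6],[0,0,0,0,0,0.6],[0,0,0,0,0,0.6],[0,0,0,0,0,0.6],[0,0,0,0,0,0.6],[0,0,0,0,0,0.6],[0,0,0,0,0,0.6],[0,0,0,0,0,0.6],[0,0,0,0,0,0.6],[0,0,0,0,0,0.6]]'; python3 go.py .5711 .1310 .0817 55
```

```text
clock: 25.6
tool_pos: [0.5715, 0.1313, 0.0818]
eef_rot: [0.0, 0.3, 0.954, -0.0]
ft_force: [-0.2, 1.1, -1.4]
opening: 0.0152
turn [0.   0.   0.03] shift now-axes [ 0.1 -0.4  0.1] shift target-axes [ 0.1 -0.4  0.1]
t 25.6 pos [0.5715 0.1313 0.0818] yang 55.03 F [-0.2  1.1 -1.4] M [ 0.04 -0.02  0.04] open 0.0152 q6 -0.83
```

```bash
python3 -m pendant '[[0,0.1,0,0,0,0.6],[0,0,0,0,0,0.6],[0,0,0,0,0,0.6],[0,0,0,0,0,0.6],[0,0,0,0,0,0.6],[0,0,0,0,0,0.6],[0,0,0,0,0,0.6],[0,0,0,0,0,0.6],[0,0,0,0,0,0.6],[0,0,0,0,0,0.6]]'; python3 go.py .5711 .1310 .0817 49
```

```text
clock: 26.6
tool_pos: [0.5715, 0.1314, 0.0817]
eef_rot: [0.0, 0.35, 0.937, -0.0]
ft_force: [1.1, -0.4, -1.5]
opening: 0.0149
turn [-0.01  0.01  0.07] shift now-axes [ 0.1 -0.6  0. ] shift target-axes [ 0.1 -0.6  0. ]
t 26.6 pos [0.5715 0.1314 0.0817] yang 49.07 F [ 1.1 -0.4 -1.5] M [-0.1  -0.03  0.5 ] open 0.0149 q6 -0.73
```

The stop has been reached, with Mz at 0.5 including about 0.1 of drag. A little more, then hold.

```bash
python3 -m pendant '[[0,0,0,0,0,0.5],[0,0,0,0,0,0.5],[0,0,0,0,0,0.4],[0,0,0,0,0,0],[0,0,0,0,0,0],[0,0,0,0,0,0],[0,0,0,0,0,0],[0,0,0,0,0,0],[0,0,0,0,0,0],[0,0,0,0,0,0]]'; python3 go.py .5715 .1314 .0817 49
```

```text
clock: 27.6
tool_pos: [0.5715, 0.1314, 0.0818]
eef_rot: [0.0, 0.361, 0.933, 0.0]
ft_force: [1.3, -0.5, -1.7]
opening: 0.0151
turn [ 0.    0.   -1.32] shift now-axes [ 0.  -0.   0.1] shift target-axes [ 0.  -0.   0.1]
t 27.6 pos [0.5715 0.1314 0.0818] yang 47.68 F [ 1.3 -0.5 -1.7] M [-0.08  0.12  0.78] open 0.0151 q6 -0.7
```

```bash
python3 -m pendant '[[0,0,0,0,0,-1],[0,0,0,0,0,-1],[0,0,0,0,0,-1],[0,0,0,0,0,-0.8],[0,0,0,0,0,0],[0,0,0,0,0,0],[0,0,0,0,0,0],[0,0,0,0,0,0],[0,0,0,0,0,0],[0,0,0,0,0,0]]'; python3 go.py .5715 .1314 .0817 49
```

```text
clock: 28.6
tool_pos: [0.5715, 0.1314, 0.0817]
eef_rot: [-0.0, 0.33, 0.944, 0.0]
ft_force: [-0.5, -0.5, -0.1]
opening: 0.0154
turn [ 0.   -0.    2.48] shift now-axes [ 0. -0.  0.] shift target-axes [ 0. -0.  0.]
t 28.6 pos [0.5715 0.1314 0.0817] yang 51.48 F [-0.5 -0.5 -0.1] M [-0.16  0.07  0.11] open 0.0154 q6 -0.77
```

```bash
python3 -m pendant '[[0,0,0,0,0,-0.5],[0,0,0,0,0,0],[0,0,-1,0,0,0],[0,0,-2,0,0,0],[0,0,-3,0,0,0],[0,0,-5,0,0,0],[0,0,-8,0,0,0],[0,0,-15,0,0,0],[0,0,-20,0,0,0],[0,0,-20,0,0,0]]'; python3 go.py .4965 -.1701 .156 86.78
```

```text
clock: 29.6
tool_pos: [0.5717, 0.1315, 0.1578]
eef_rot: [0.0, 0.326, 0.945, 0.0]
ft_force: [-0.3, -0.4, -1.9]
opening: 0.0149
turn [  0.04   0.05 -34.8 ] shift now-axes [-126.5 -283.9    1.6] shift target-axes [  58.1 -305.3    1.8]
t 29.6 pos [0.5717 0.1315 0.1578] yang 51.98 F [-0.3 -0.4 -1.9] M [ 0.01  0.01 -0.04] open 0.0149 q6 -0.78
```

```bash
python3 -m pendant '[[0,0,0,0,0,-7],[0,0,0,0,0,-7],[0,0,0,0,0,-7],[0,0,0,0,0,-7],[0,0,0,0,0,-6.8],[8,-42,0,0,0,0],[8,-42,0,0,0,0],[8,-42,0,0,0,0],[8,-42,0,0,0,0],[8,-42,0,0,0,0]]'; python3 -m pendant '[[7,-40,0,0,0,0],[7,-38,0,0,0,0],[4,-17,0,0,0,0],[0,0,0,0,0,0],[0,0,0,0,0,0],[0,0,0,0,0,0],[0,0,0,0,0,0],[0,0,0,0,0,0],[0,0,0,0,0,0],[0,0,0,0,0,0]]';  python3 go.py .4965 -.1701 .156 86.78
python3 - <<'E'
from h import *
o=[]
for n,x,y in(("top",165,180),("scene",360,160),("scene",260,110)):
    c=avg(n,3); o.append(cv2.resize(c["img"][y:y+80,x:x+80].astype(np.uint8),None,fx=3.3,fy=3.3,interpolation=cv2.INTER_CUBIC))
cv2.imwrite("pics/g3.png",np.hstack(o))
E
```

```text
clock: 30.6
tool_pos: [0.5197, -0.0776, 0.1576]
eef_rot: [0.001, 0.028, 1.0, -0.0]
ft_force: [0.2, -0.4, -2.3]
opening: 0.0152
clock: 31.6
tool_pos: [0.4966, -0.1695, 0.1557]
eef_rot: [-0.0, 0.028, 1.0, 0.0]
ft_force: [0.1, -0.1, -1.8]
opening: 0.0149
turn [ 0.01 -0.01  0.04] shift now-axes [ 0.  -0.6 -0.3] shift target-axes [ 0.  -0.6 -0.3]
t 31.6 pos [ 0.4966 -0.1695  0.1557] yang 86.82 F [ 0.1 -0.1 -1.8] M [-0.02 -0.05  0.  ] open 0.0149 q6 -1.95
```

View pics/g3.png

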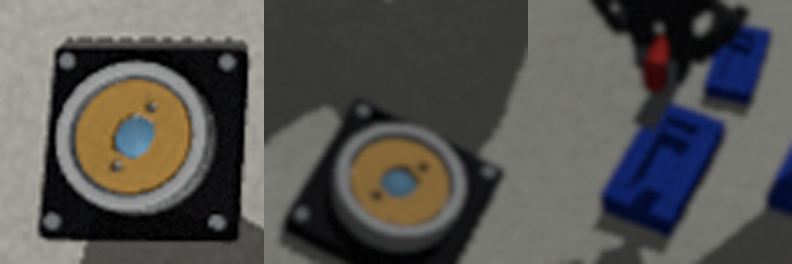

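```bash
python3 -m pendant '[[1.5,-1.5,15,0,0,0.4],[0,0,20,0,0,0],[0,0,20,0,0,0],[0,0,15,0,0,0],[0,0,10,0,0,0],[0,0,5,0,0,0],[0,0,3,0,0,0],[0,0,0,0,0,0],[0,0,0,0,0,0],[0,0,0,0,0,0]]'; python3 go.py .4950 -.1711 .061 86.78
```

```text
clock: 33.05
tool_pos: [0.4954, -0.1715, 0.0686]
eef_rot: [0.001, 0.032, 1.0, -0.0]
ft_force: [0.5, 0.9, -1.6]
opening: 0.0151
turn [-0.03  0.09 -0.4 ] shift now-axes [0.5 0.4 7.6] shift target-axes [0.5 0.4 7.6]
t 33.05 pos [ 0.4954 -0.1715  0.0686] yang 86.38 F [ 0.5  0.9 -1.6] M [0.01 0.05 0.02] open 0.0151 q6 -1.95
```

```bash
python3 -m pendant '[[0,0,2,0,0,0],[0,0,2,0,0,0],[0,0,2,0,0,0],[0,0,1,0,0,0],[0,0,0.5,0,0,0],[0,0,0,0,0,0],[0,0,0,0,0,0],[0,0,0,0,0,0],[0,0,0,0,0,0],[0,0,0,0,0,0]]'; python3 go.py .4950 -.1711 .061 86.78
```

```text
clock: 34.05
tool_pos: [0.4948, -0.1712, 0.0607]
eef_rot: [-0.0, 0.032, 1.0, 0.0]
ft_force: [-4.3, 2.2, 5.9]
opening: 0.0151
turn [ 0.01 -0.01 -0.4 ] shift now-axes [-0.2  0.1 -0.3] shift target-axes [-0.2  0.1 -0.3]
t 34.05 pos [ 0.4948 -0.1712  0.0607] yang 86.38 F [-4.3  2.2  5.9] M [0.3  0.58 0.01] open 0.0151 q6 -1.95
```

Seated at the same height as at the start, with light contact. Release.

```bash
python3 -m pendant '[[0,0,-0.5,0,0,0],[0,0,0,0,0,0],[0,0,0,0,0,0],[0,0,0,0,0,0],[0,0,0,0,0,0],[0,0,0,0,0,0],[0,0,0,0,0,0],[0,0,0,0,0,0],[0,0,0,0,0,0],[0,0,0,0,0,0]]'; python3 go.py .4950 -.1711 .061 86.78; python3 -m pendant '[[0,0,0,0,0,0],[0,0,0,0,0,0],[0,0,0,0,0,0],[0,0,0,0,0,0],[0,0,0,0,0,0],[0,0,0,0,0,0],[0,0,0,0,0,0],[0,0,0,0,0,0],[0,0,0,0,0,0],[0,0,0,0,0,0]]' 60 ; python3 -m pendant '[[0,0,-5,0,0,0],[0,0,-10,0,0,0],[0,0,-15,0,0,0],[0,0,-20,0,0,0],[0,0,-30,0,0,0],[0,0,-30,0,0,0],[0,0,-30,0,0,0],[35,0,0,0,0,0],[45,0,0,0,0,0],[45,0,0,0,0,0]]';python3 -m pendant '[[45,0,0,0,0,0],[0,45,0,0,0,0],[0,45,0,0,0,0],[0,45,0,0,0,0],[0,45,0,0,0,0],[0,45,0,0,0,0],[0,45,0,0,0,0],[0,0,0,0,0,0],[0,0,0,0,0,0],[0,0,0,0,0,0]]'
cat > fin.py <<'E'
from h import *
o=[]
for n,x,y in(("top",165,180),("top",310,195),("scene",260,110)):
    c=avg(n,4); np.save(n+"_f.npy",c["img"]); o.append(cv2.resize(c["img"][y:y+80,x:x+80].astype(np.uint8),None,fx=3.3,fy=3.3,interpolation=cv2.INTER_CUBIC))
cv2.imwrite("pics/fin.png",np.hstack(o))
E
python3 fin.py
```

```text
clock: 35.05
tool_pos: [0.495, -0.1713, 0.0608]
eef_rot: [0.0, 0.032, 1.0, 0.0]
ft_force: [-0.8, 0.5, 2.8]
opening: 0.0151
turn [ 0.    0.02 -0.4 ] shift now-axes [ 0.   0.2 -0.2] shift target-axes [ 0.   0.2 -0.2]
t 35.05 pos [ 0.495  -0.1713  0.0608] yang 86.38 F [-0.8  0.5  2.8] M [ 0.13  0.29 -0.05] open 0.0151 q6 -1.95
clock: 36.05
tool_pos: [0.4949, -0.1713, 0.0607]
eef_rot: [0.0, 0.032, 1.0, 0.0]
ft_force: [0.5, -0.6, -0.3]
opening: 0.0602
clock: 37.05
tool_pos: [0.3692, -0.1633, 0.202]
eef_rot: [0.001, 0.031, 1.0, -0.001]
ft_force: [-0.5, -0.3, 0.9]
opening: 0.06
clock: 38.05
tool_pos: [0.3424, 0.1082, 0.2012]
eef_rot: [0.0, 0.032, 0.999, -0.0]
ft_force: [0.4, -0.0, -0.2]
opening: 0.0603
```

View pics/fin.png

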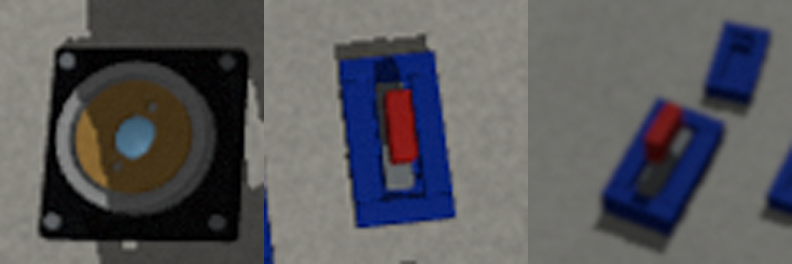

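```bash
python3 - <<'E'
from fit import *
t=avg("top"); s=avg("scene"); S=np.array([.496,-.1715])
for nm,c,r,H in(("top",t,40,(.5726,.1314)),("scene",s,24,(.570,.131))):
    i=c["img"]; n=near(c,[*S,.02],r); B,G,Rr=i[...,0],i[...,1],i[...,2]
    rd=(Rr>1.8*B)&(Rr>1.8*G)&(Rr>40)&n; hb=fillhull((B>1.6*Rr)&(B>30)&n)
    print(nm,"stand",fitbox([c],[hb],[*S,-.05],.110,.064,0,.028)[0].round(4),"grip",fitbox([c],[rd*1.],[*S,-.05],.044,.016,.048,.078)[0].round(4))
    v,u=np.mgrid[:400,:640]; X=ray(c,np.c_[u.ravel(),v.ravel()],.04)[:,:2].reshape(400,640,2)-H
    rr=np.hypot(X[...,0],X[...,1]); th=np.arctan2(X[...,1],X[...,0]); a=(rr>.018)&(rr<.026)
    # darkness relative to local median (shadow edge) - blackhat
    w=cv2.morphologyEx(Rr.astype(np.float32),cv2.MORPH_BLACKHAT,np.ones((7,7)))*a
    hh=[w[a&(np.abs(np.angle(np.exp(2j*(th-np.radians(k)))))<.35)].sum().round() for k in range(-90,90,10)]
    print(nm,"axis profile -90..80:",hh)
    k=(np.argmax(hh)*10-90); z=np.exp(2j*(th-np.radians(k))); q=a&(np.abs(np.angle(z))<.7); print(" axis",k+np.degrees(np.angle((w*z)[q].sum())/2))
E
```

```text
top stand [ 0.496  -0.1717 -0.048 ] grip [ 0.4971 -0.1712 -0.0563]
top axis profile -90..80: [np.float32(68.0), np.float32(111.0), np.float32(117.0), np.float32(130.0), np.float32(157.0), np.float32(202.0), np.float32(188.0), np.float32(94.0), np.float32(52.0), np.float32(37.0), np.float32(38.0), np.float32(44.0), np.float32(46.0), np.float32(49.0), np.float32(47.0), np.float32(55.0), np.float32(53.0), np.float32(44.0)]
 axis -39.58106569560362
scene stand [ 0.4919 -0.1726 -0.0122] grip [ 0.4936 -0.1712  0.1526]
scene axis profile -90..80: [np.float32(60.0), np.float32(74.0), np.float32(81.0), np.float32(65.0), np.float32(49.0), np.float32(56.0), np.float32(53.0), np.float32(39.0), np.float32(23.0), np.float32(14.0), np.float32(16.0), np.float32(21.0), np.float32(21.0), np.float32(21.0), np.float32(24.0), np.float32(25.0), np.float32(31.0), np.float32(47.0)]
 axis -69.68125521793107
```

```bash
python3 -c "
from station import bot
print(bot.hand_in(), bot.sense()['clock'])"
```

```text
the job is handed in; nothing more can be done
the job is handed in; nothing more can be done
```

The job is handed in, and it reported no verdict. I engaged the ring with the spanner and turned it clockwise about 73° to the springy stop. At the stop the measured torque was 0.78 N m, including about 0.1 N m of drag, and I held it about 0.7 s. I then backed off until the torque was nearly gone, lifted out, and put the spanner back in its stand.

**Last checks**
- **Time:** the arm was clear at 38 s, before the last camera readings.
- **Force:** vertical contact while inserting and seating stayed under about 10 N at every reading. I only read it at the end of each call.
- **Spanner:** the top camera puts the grip within about 1 mm of the stand's centre. It looks upright and released, and seated at its original height.
- **Ring:** the top camera reads the hole axis at -39.6°. I expected about -38.5°, where the torque was let off.
- **Beaker, bottle and rack:** I did not re-measure them. The arm never went near them.

**Disagreements**
- **Camera offset:** the scene camera read about 3–4 mm off the top camera in x. That left the first insertion about 1 mm off, and I corrected it by feel.
- **Ring angle, scene camera:** its final reading (-70°) was spoiled by the arm's shadow edge, so I disregarded it.
- **Grip yaw, scene camera:** it also disagreed with the top camera (0.15 against -0.06 rad), as it did before the spanner was moved. I put no weight on it.

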